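# Find the rocking corner of a levelling plate and press its shim flat

## Robot

A 6-joint arm with a two-finger parallel gripper is mounted at the origin on the work surface; the furniture and walls round the work are solid. World frame = base frame: x ahead of the robot, y to its left, z up, the work surface at z = 0. Lengths are in m, angles in rad, forces in N, time in s.
With the tool pointing down it reaches from about 0.35 to 0.975 m from the base axis. Payload 7.1 kg.
Tool frame: the origin (TCP) lies on the centre line of the jaws, within the pads' length; the fingertips stand 8 mm ahead of it and the grasp point (between the pads) lies 11 mm behind it; y points along the fingers, x is the direction in which the jaws open and shut, and the axes are right-handed (so a half turn about y gives the same grasp; the last joint's range is limited). The gripper opens to 88 mm and grips with 3 to 60 N. Pads are 20 mm wide; open, the fingers measure 115 mm over their backs; the gripper's body (75 mm by 178 mm) begins 61 mm behind the grasp point.
Start: joints at [1.179, 0.423, 1.63, -0, 1.089, -0.019], TCP at [0.228, 0.582, 0.231] pointing down, gripper open.
Joint ranges: [-3, 3], [-0.9, 2.11], [0.09, 2.58], [-1.31, 4.45], [0.11, 2.69], [-2.54, 2.54]. Speed limits (rad/s): [2.39, 2.39, 3.01, 3.14, 3.14, 3.14].

## Interface

Orientations are given as a unit quaternion [w, x, y, z].
In Python, from bench import robot, vision gives the robot as it stands.
- The arm moves only by the tool play_rows, never from a script. Its argument "increments" is one flat list of numbers, 7 for each row, row after row: the turn, a rotation vector about the tool's x, y, z as a fraction of full scale, then the shift along the tool's x, y, z as a fraction of full scale, then the opening, from 0 (shut) to 1 (fully open). In form: [ax, ay, az, tx, ty, tz, fingers, ax, ay, az, tx, ty, tz, fingers, ...]. A call has 1 to 20 rows; each row shifts and turns the pose as measured when the row begins, along the tool's axes as they then stand; what a row does not reach is not made up. Full scale, the value 1, is 30 mm for a shift and 0.12 rad for a turn. A row lasts 1/12 s, in which the tool goes at most 41.7 mm and 7.16 degrees, less where a joint would pass 70% of its speed; a pose out of reach is approached as far as the arm can. A call with a number of a shift or a turn outside -1 to 1 is refused whole. A call with a gripper value outside its range is refused whole. The fingers move at their own pace and stop on an object; "force" is the grip in N (left out, the last holds). Time passes only in rows, so rows that do not move let the fingers close. It gives the time, the measured TCP pose, the force and the opening at its end, in the units of the state.
- robot.sense(): the state, without advancing time (a new reading comes with each control period).
- vision.grab_frame(name): name is "scene" or "top" or "wrist"; returns a dict with "frame" (400x640x3 uint8, red, green, blue), "z_map" (400x640 float32, m along the optical axis (not along the pixel's ray), 0 where there is no reading), "mtx" (3x3 intrinsics, pixels), "camera_from_world" (4x4, takes a point from world to camera coordinates); the wrist camera has in their place "T_tool_cam" (4x4, takes a point from camera to tool coordinates, whose origin is the TCP and whose axes are the tool frame's). Camera axes: x right, y up, looking along -z (the intrinsics and any distortion apply to the point x, -y, -z); pixel columns grow to the right and rows downward; lengths in m; the calibration is good to about 2 mm. A picture is of the moment at which its call begins: read the wrist's pose just before it.
- robot.close_job(): hands the job in, once; it reports no verdict.
The state is a dict: "time": time; "joint_positions": joint angles; "qvel": joint speeds; "joint_efforts": joint torques, N m; "eef_pos": TCP position; "orientation": TCP orientation; "wrist_force": force on the tool from outside, world axes, zero at the start; "ft_torque": the same for the moment, N m; "finger_gap": finger opening in m.
Only numpy, scipy, OpenCV 4.12 (cv2) and the standard library are available. Lean on these libraries where they do the work, as an engineer would, in place of code of your own. Each camera call takes 0.05 s, during which the arm holds its last target. There are 200 camera calls.

## Task

The square steel levelling plate for the bench scale rocks: one of its four corners gives when pressed. Press down on the corners with the fingertips to find the one that dips, then press the blue shim tab beside that corner all the way down until it lies flat. Leave the other three tabs standing up, and do not pick up or push about the things around the stand.

Things in the scene. Friction and masses are not known exactly. Their poses are not given: they have to be found in the camera images.
- plate: Square stainless steel levelling plate, 180 x 180 mm, level, a round green bubble level in its middle; top face 42 mm above the table. Three corners are packed firm underneath and do not give; the fourth dips about 4.7 mm under some 3 N, meets a stop and springs back when released. It cannot be lifted off. Origin: plate centre, 4 mm below the top face; z up, sides along its x and y.
- stand: Fixed dark steel stand under the plate, with a low housing under each blue tab; 180 x 300 mm in all. Origin: on the table under the plate's centre; x about away from the robot, turned by up to 0.38 rad; the tabs stand out along its +y and -y sides.
- corner_1 (a point): Point on the plate's top face to press at its far left corner, 20 mm in from the x-edge and 18 mm in from the y-edge (straight above the corner's foot).
- corner_2 (a point): Point on the plate's top face to press at its far right corner, 20 mm in from the x-edge and 18 mm in from the y-edge (straight above the corner's foot).
- corner_3 (a point): Point on the plate's top face to press at its near left corner, 20 mm in from the x-edge and 18 mm in from the y-edge (straight above the corner's foot).
- corner_4 (a point): Point on the plate's top face to press at its near right corner, 20 mm in from the x-edge and 18 mm in from the y-edge (straight above the corner's foot).
- flap_1 (a point): Press point on the blue shim tab beside corner_1, about 58 mm from it along the plate's +y (60 mm when flat). The flap, 28 mm wide and 45 long in y, is hinged 6 mm outside the plate's edge; its free outer end sticks up 16 to 18 degrees. Point: 36 mm outward of the hinge, 54 to 56 mm above the table while up, 45 mm (3 mm over the plate) when flat; moves with the tab.
- flap_2 (a point): Press point on the blue shim tab beside corner_2, about 58 mm from it along the plate's -y (60 mm when flat). The flap, 28 mm wide and 45 long in y, is hinged 6 mm outside the plate's edge; its free outer end sticks up 16 to 18 degrees. Point: 36 mm outward of the hinge, 54 to 56 mm above the table while up, 45 mm (3 mm over the plate) when flat; moves with the tab.
- flap_3 (a point): Press point on the blue shim tab beside corner_3, about 58 mm from it along the plate's +y (60 mm when flat). The flap, 28 mm wide and 45 long in y, is hinged 6 mm outside the plate's edge; its free outer end sticks up 16 to 18 degrees. Point: 36 mm outward of the hinge, 54 to 56 mm above the table while up, 45 mm (3 mm over the plate) when flat; moves with the tab.
- flap_4 (a point): Press point on the blue shim tab beside corner_4, about 58 mm from it along the plate's -y (60 mm when flat). The flap, 28 mm wide and 45 long in y, is hinged 6 mm outside the plate's edge; its free outer end sticks up 16 to 18 degrees. Point: 36 mm outward of the hinge, 54 to 56 mm above the table while up, 45 mm (3 mm over the plate) when flat; moves with the tab.
- tab1 (a joint): Angle of the blue shim tab beside corner_1, rad: 0 to 0.04 = standing up as found, 0.32 = pressed fully flat. It needs about 5 N at the press point and stays where it is left. Only the tab of the rocking corner goes flat; the others jam at about 0.12.
- tab2 (a joint): Angle of the blue shim tab beside corner_2, rad: 0 to 0.04 = standing up as found, 0.32 = pressed fully flat. It needs about 5 N at the press point and stays where it is left. Only the tab of the rocking corner goes flat; the others jam at about 0.12.
- tab3 (a joint): Angle of the blue shim tab beside corner_3, rad: 0 to 0.04 = standing up as found, 0.32 = pressed fully flat. It needs about 5 N at the press point and stays where it is left. Only the tab of the rocking corner goes flat; the others jam at about 0.12.
- tab4 (a joint): Angle of the blue shim tab beside corner_4, rad: 0 to 0.04 = standing up as found, 0.32 = pressed fully flat. It needs about 5 N at the press point and stays where it is left. Only the tab of the rocking corner goes flat; the others jam at about 0.12.
- check_weight: Chromed knobbed check weight, 30 mm across, 36 mm high, standing to the right of the stand. Bystander. Origin: centre of its underside.
- ph_meter: Yellow pocket pH tester with dark cap, 131 x 34 x 20 mm, lying on the robot's side of the stand. Bystander. Origin: centre of its underside.
- timer: Round green and white twist timer, 71 mm across, 38 mm high, beyond the stand. Bystander. Origin: centre of its underside.
- cheese_slice: Cut piece of white cheese, 92 x 58 x 33 mm, to the left of the stand. Bystander. Origin: centre of its underside.

How it is judged:
By the outcome, as a careful person would: the job done as asked, in the order asked, and still so for the second after the job is handed in, with the robot touching nothing.
It also fails if it takes over 58 s, if anything falls off the work surface, if the arm or the gripper's body presses on something with over 40 N, if the wrist force passes 120 N, or if a joint passes its speed limit or range.

## Working session

There is one attempt and no reset: what is moved stays moved. The work goes in short steps, Python scripts to look and compute and a tool call to move; the robot and the scene stay as the last step left them, time stands still between calls to the robot, and variables do not carry over. Pictures are saved under pics/ and viewed, about 8 in all and at most 12, crops included, and the job is handed in when it is done.

Besides the shell and the picture viewer there is one more tool, called after "Call:" by a JSON object that holds its "fn" and its "kwargs". play_rows: Moves the arm, as the interface text tells. Shift numbers are shares of 30 mm and turn numbers shares of 0.12 rad, none past 1 either way. Its arguments: {"type":"object","properties":{"increments":{"type":"array"},"force":{"type":"number"}},"required":["increments"]}

```bash
mkdir -p pics; ls; cat > h.py <<'E'
import numpy as np, cv2
from bench import robot, vision
def grab(n):
    f=vision.grab_frame(n); return f
def world(f,px,z=None):
    """pixels (N,2) -> world on plane z, or via depth map if z None"""
    px=np.atleast_2d(np.float32(px)); K=np.array(f['mtx'],float)
    T=np.linalg.inv(np.array(f['camera_from_world']))
    d=np.c_[(px[:,0]-K[0,2])/K[0,0],-(px[:,1]-K[1,2])/K[1,1],-np.ones(len(px))]
    if z is None:
        s=f['z_map'][px[:,1].astype(int),px[:,0].astype(int)][:,None]
        return (d*s)@T[:3,:3].T+T[:3,3]
    r=d@T[:3,:3].T
    return T[:3,3]+r*((z-T[2,3])/r[:,2:])
E
python3 - <<'E'
from h import *
print(robot.sense())
for n in("top","scene"):
    f=grab(n); cv2.imwrite(f'pics/{n}0.png',f['frame'][:,:,::-1]); print(n,f['mtx'],f['camera_from_world'],[k for k in f])
    np.save(f'{n}0.npy',f,allow_pickle=True)
E
```

```text
pics
{'time': 0.0, 'joint_positions': array([ 1.17900216e+00,  4.23830898e-01,  1.63071353e+00, -8.56987389e-06,
        1.08857681e+00, -1.90078641e-02]), 'qvel': array([ 0.00082897, -0.00118991, -0.00092946, -0.00092158,  0.00101369,
       -0.00048078]), 'joint_efforts': array([ 8.38277192e-04, -5.44631302e+01, -2.73665947e+01,  6.43760199e-02,
        2.26516742e-02, -1.13534604e-04]), 'eef_pos': array([0.22740371, 0.58156765, 0.22989865]), 'orientation': array([-0.583698  ,  0.58429483,  0.39823211, -0.39913328]), 'wrist_force': array([ 0.69640258, -0.27459441, -0.48943868]), 'ft_torque': array([ 0.02490291, -0.0321933 , -0.01959526]), 'finger_gap': 0.08795828903600214}
top [[371.50930176   0.         316.96876535]
 [  0.         371.50930176 202.26711203]
 [  0.           0.           1.        ]] [[-0.02709978 -0.99947706  0.01764084 -0.02268541]
 [ 0.99646849 -0.02560677  0.07996773 -0.56687927]
 [-0.07947419  0.01974565  0.99664134 -0.95946349]
 [ 0.          0.          0.          1.        ]] ['frame', 'z_map', 'mtx', 'camera_from_world']
scene [[519.72321338   0.         328.15325256]
 [  0.         519.72321338 196.75493629]
 [  0.           0.           1.        ]] [[ 0.56329742 -0.82612666  0.01451774 -0.32525484]
 [ 0.4697109   0.33463039  0.81694196 -0.30501351]
 [-0.67975561 -0.45336216  0.57653713 -0.8667298 ]
 [ 0.          0.          0.          1.        ]] ['frame', 'z_map', 'mtx', 'camera_from_world']
```

View pics/top0.png

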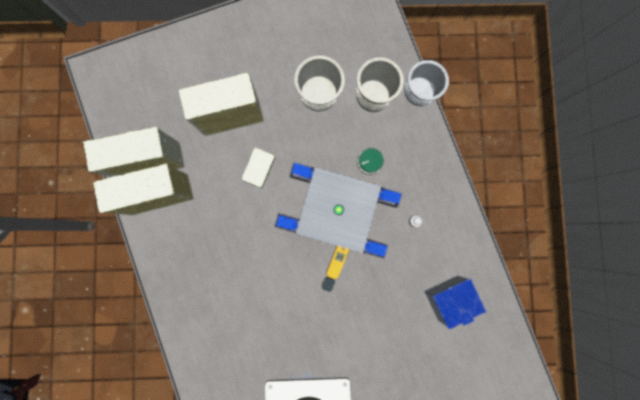

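The top view shows the plate centred near (338,210), with tabs at about (302,171) far left, (390,198) far right, (286,222) near left and (376,249) near right. The meter is at (335,270).

```bash
python3 - <<'E'
from h import *
from scipy.spatial.transform import Rotation as R
f=np.load('top0.npy',allow_pickle=True).item(); im=f['frame']
hsv=cv2.cvtColor(im,cv2.COLOR_RGB2HSV)
def blobs(lo,hi,box=(240,430,140,270)):
    m=cv2.inRange(hsv,lo,hi); k=np.zeros_like(m); a,b,c,d=box; k[c:d,a:b]=m[c:d,a:b]
    return k,[s for s in cv2.findContours(k,0,2)[0] if cv2.contourArea(s)>20]
_,cs=blobs((105,150,50),(130,255,255))
bl=[]
for c in cs:
    m=cv2.moments(c);p=(m['m10']/m['m00'],m['m01']/m['m00']);w=world(f,p,.049)[0];bl.append(w)
    print('blue',np.round(p,1),cv2.contourArea(c),w.round(4),'depth',world(f,p)[0].round(4))
_,cs=blobs((45,150,80),(75,255,255),(320,360,195,225))
for c in cs:
    p=c[:,0].mean(0);print('bubble',p,world(f,p,.042)[0].round(4),world(f,p)[0].round(4))
# plate by depth height
vv,uu=np.mgrid[140:270,240:430]; px=np.c_[uu.ravel(),vv.ravel()]
W=world(f,px); h=hsv[px[:,1],px[:,0]]
m=(abs(W[:,2]-.042)<.006)&(h[:,1]<90)
M=np.zeros(im.shape[:2],np.uint8);M[px[m,1],px[m,0]]=255
M=cv2.morphologyEx(M,cv2.MORPH_OPEN,np.ones((5,5)))
c=max(cv2.findContours(M,0,2)[0],key=cv2.contourArea)
w=world(f,c[:,0],.042)[:,:2]
r=cv2.minAreaRect(np.float32(w*1000));print('plate',r, cv2.boxPoints(r).round(1).tolist())
q=robot.sense()['orientation'];print(R.from_quat(q,scalar_first=True).as_matrix().round(3))
E
```

```text
blue [375.6 248.2] 190.5 [ 0.4424 -0.1838  0.049 ] depth [ 0.4424 -0.1835  0.0506]
blue [286.5 222.5] 189.5 [0.514  0.0422 0.049 ] depth [0.5139 0.0418 0.0541]
blue [389.8 195.8] 172.5 [ 0.5759 -0.2259  0.049 ] depth [ 0.5755 -0.2249  0.0537]
blue [302.  170.5] 168.0 [ 0.6475 -0.0007  0.049 ] depth [ 0.6467 -0.0007  0.0536]
plate ((544.1987915039062, -90.71964263916016), (179.59486389160156, 179.61236572265625), 72.3988265991211) [[431.3999938964844, -149.1999969482422], [602.5999755859375, -203.5], [657.0, -32.29999923706055], [485.79998779296875, 22.0]]
[[ 0.364 -0.    -0.931]
 [ 0.931 -0.001  0.364]
 [-0.001 -1.     0.   ]]
```

The geometry agrees: the plate measures 179.6 mm square, its centre is (0.544, -0.091) and its yaw is -0.307. The tab centroids give the same yaw. Next I shut the fingers, align the tool (tool x = plate +y, tool z = plate -x) and go over corner_3.

Call:
{"fn": "play_rows", "kwargs": {"increments": [0,-0.55,0,0,0,0,0,0,0,0,-0.88,0,-0.8,0,0,0,0,-0.88,0,-0.8,0,0,0,0,-0.88,0,-0.8,0,0,0,0,-0.88,0,-0.8,0,0,0,0,-0.88,0,-0.8,0,0,0,0,-0.88,0,-0.8,0,0,0,0,-0.88,0,-0.8,0,0,0,0,-0.88,0,-0.8,0,0,0,0,-0.88,0,-0.8,0,0,0,0,-0.88,0,-0.8,0,0,0,0,-0.88,0,-0.8,0,0,0,0,-0.88,0,-0.8,0,0,0,0,-0.88,0,-0.8,0,0,0,0,-0.88,0,-0.8,0,0,0,0,-0.88,0,-0.8,0,0,0,0,0,0,0,0,0,0,0,0,0,0,0], "force": 20}}

```text
time: 1.6
eef_pos: [0.4589, 0.0732, 0.226]
orientation: [-0.568, 0.569, 0.418, -0.422]
wrist_force: [-0.2, -0.3, -0.8]
finger_gap: 0.0006
```

```bash
cat > go.py <<'E'
from h import *
import sys
from scipy.spatial.transform import Rotation as R
C=np.array([.5442,-.0907]); a=-.307; ex=np.array([np.cos(a),np.sin(a)]); ey=np.array([-ex[1],ex[0]])
s=robot.sense(); p=s['eef_pos']; M=R.from_quat(s['orientation'],scalar_first=True).as_matrix()
print('t',s['time'].__round__(2),'pos',p.round(4),'F',s['wrist_force'].round(2),'gap',round(s['finger_gap'],4),'yawerr',round(np.arctan2(M[1,0],M[0,0])-a-np.pi/2,3),'tilt',M[:,1].round(3))
for k,(x,y) in {'c1':(70,72),'c2':(70,-72),'c3':(-70,72),'c4':(-70,-72),'f1':(70,131),'f2':(70,-131),'f3':(-70,131),'f4':(-70,-131)}.items():
    d=C+ex*x/1e3+ey*y/1e3; v=M.T@np.r_[d-p[:2],0]; print(k,'tool shift/30mm x,z',(v[[0,2]]/.03).round(2))
print('tip z',round(p[2]-.008,4))
E
python3 go.py
```

```text
t 1.6 pos [0.4589 0.0732 0.226 ] F [-0.24 -0.35 -0.77] gap 0.0006 yawerr 0.008 tilt [-0.004 -0.004 -1.   ]
c1 tool shift/30mm x,z [-2.   -6.68]
c2 tool shift/30mm x,z [-6.8  -6.64]
c3 tool shift/30mm x,z [-1.96 -2.01]
c4 tool shift/30mm x,z [-6.76 -1.98]
f1 tool shift/30mm x,z [-0.03 -6.69]
f2 tool shift/30mm x,z [-8.77 -6.63]
f3 tool shift/30mm x,z [ 0.   -2.03]
f4 tool shift/30mm x,z [-8.73 -1.96]
tip z 0.218
```

Call:
{"fn": "play_rows", "kwargs": {"increments": [0,0,0,-0.66,0,-0.68,0,0,0,0,-0.66,0.5,-0.68,0,0,0,0,-0.66,0.9,-0.68,0,0,0,0,0,0.9,0,0,0,0,0,0,0.9,0,0,0,0,0,0,0.9,0,0,0,0,0,0,0.7,0,0,0,0,0,0,0.4,0,0,0,0,0,0,0,0,0,0,0,0,0,0,0,0]}}

```text
time: 2.43
eef_pos: [0.5007, 0.0028, 0.0641]
orientation: [-0.567, 0.568, 0.421, -0.423]
wrist_force: [0.3, -0.8, -0.3]
finger_gap: 0.0003
```

```bash
python3 go.py; python3 - <<'E'
from h import *
f=grab('scene');cv2.imwrite('pics/s1.png',f['frame'][:,:,::-1])
E
```

```text
t 2.43 pos [0.5007 0.0028 0.0641] F [ 0.33 -0.77 -0.26] gap 0.0003 yawerr 0.016 tilt [-0.002 -0.003 -1.   ]
c1 tool shift/30mm x,z [-0.2  -4.65]
c2 tool shift/30mm x,z [-5.   -4.58]
c3 tool shift/30mm x,z [-0.13  0.01]
c4 tool shift/30mm x,z [-4.93  0.09]
f1 tool shift/30mm x,z [ 1.76 -4.68]
f2 tool shift/30mm x,z [-6.97 -4.55]
f3 tool shift/30mm x,z [ 1.83 -0.02]
f4 tool shift/30mm x,z [-6.9   0.12]
tip z 0.0561
```

View pics/s1.png

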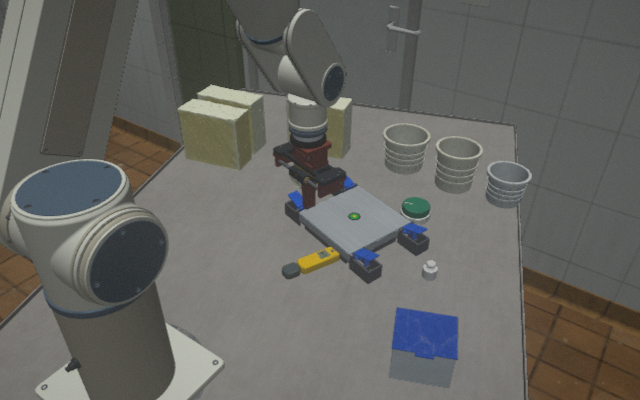

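The gripper stands over the near left corner (about (310,205)) and the tabs are clear. Now I press in small steps.

Call:
{"fn": "play_rows", "kwargs": {"increments": [0,0,0,-0.1,0.15,0,0,0,0,0,0,0.15,0,0,0,0,0,0,0.05,0,0,0,0,0,0,0.05,0,0,0,0,0,0,0.05,0,0]}}

```text
time: 2.9
eef_pos: [0.5024, 0.0007, 0.0537]
orientation: [-0.565, 0.569, 0.424, -0.422]
wrist_force: [-0.6, 0.3, -0.4]
finger_gap: 0.0003
```

Call:
{"fn": "play_rows", "kwargs": {"increments": [0,0,0,0,0.05,0,0,0,0,0,0,0.05,0,0]}}

```text
time: 3.07
eef_pos: [0.503, 0.0006, 0.051]
orientation: [-0.565, 0.569, 0.424, -0.421]
wrist_force: [-0.3, 0.3, 0.2]
finger_gap: 0.0001
```

Call:
{"fn": "play_rows", "kwargs": {"increments": [0,0,0,0,0.05,0,0,0,0,0,0,0.05,0,0]}}

```text
time: 3.23
eef_pos: [0.5036, 0.0007, 0.0494]
orientation: [-0.565, 0.57, 0.424, -0.421]
wrist_force: [-7.6, 1.7, 36.7]
finger_gap: 0.0004
```

Corner_3 is firm: it stopped at tip z of about 41.5 mm with 37 N. Lift and go to corner_1.

Call:
{"fn": "play_rows", "kwargs": {"increments": [0,0,0,0,-0.4,0,0,0,0,0,0,-0.3,0,0,0,0,0,0,0,-0.8,0,0,0,0,0,0,-0.8,0,0,0,0,0,0,-0.8,0,0,0,0,0,0,-0.8,0,0,0,0,0,0,-0.8,0,0,0,0,0,0,-0.6,0,0,0,0,0,0,0,0,0,0,0,0,0,0,0]}}

```text
time: 4.07
eef_pos: [0.6395, -0.0407, 0.0738]
orientation: [-0.565, 0.569, 0.424, -0.421]
wrist_force: [-1.0, 0.2, 0.1]
finger_gap: 0.0004
```

```bash
python3 go.py
```

```text
t 4.07 pos [ 0.6395 -0.0407  0.0738] F [-0.97  0.21  0.08] gap 0.0004 yawerr 0.017 tilt [ 0.007 -0.003 -1.   ]
c1 tool shift/30mm x,z [-0.15  0.19]
c2 tool shift/30mm x,z [-4.95  0.27]
c3 tool shift/30mm x,z [-0.07  4.86]
c4 tool shift/30mm x,z [-4.87  4.94]
f1 tool shift/30mm x,z [1.82 0.16]
f2 tool shift/30mm x,z [-6.91  0.31]
f3 tool shift/30mm x,z [1.9  4.83]
f4 tool shift/30mm x,z [-6.84  4.97]
tip z 0.0658
```

Call:
{"fn": "play_rows", "kwargs": {"increments": [0,0,0,-0.15,0.2,0.2,0,0,0,0,0,0.2,0,0,0,0,0,0,0.15,0,0,0,0,0,0,0.05,0,0,0,0,0,0,0.03,0,0]}}

```text
time: 4.48
eef_pos: [0.6262, -0.0424, 0.0521]
orientation: [-0.566, 0.568, 0.423, -0.423]
wrist_force: [-0.3, -0.7, 0.0]
finger_gap: 0.0006
```

Call:
{"fn": "play_rows", "kwargs": {"increments": [0,0,0,0,0.04,0,0,0,0,0,0,0.04,0,0]}}

```text
time: 4.65
eef_pos: [0.6255, -0.0421, 0.0492]
orientation: [-0.566, 0.568, 0.422, -0.423]
wrist_force: [0.5, 0.5, 0.9]
finger_gap: 0.0005
```

Call:
{"fn": "play_rows", "kwargs": {"increments": [0,0,0,0,0.04,0,0,0,0,0,0,0.03,0,0]}}

```text
time: 4.82
eef_pos: [0.6256, -0.0421, 0.0473]
orientation: [-0.566, 0.568, 0.423, -0.423]
wrist_force: [-0.9, -1.1, 2.9]
finger_gap: 0.0006
```

Call:
{"fn": "play_rows", "kwargs": {"increments": [0,0,0,0,0.04,0,0,0,0,0,0,0.03,0,0]}}

```text
time: 4.98
eef_pos: [0.6258, -0.0422, 0.0458]
orientation: [-0.566, 0.568, 0.423, -0.423]
wrist_force: [-4.1, -0.3, 11.6]
finger_gap: 0.0002
```

Call:
{"fn": "play_rows", "kwargs": {"increments": [0,0,0,0,0.04,0,0]}}

```text
time: 5.07
eef_pos: [0.6258, -0.0422, 0.0456]
orientation: [-0.566, 0.568, 0.423, -0.423]
wrist_force: [-6.5, -0.1, 18.3]
finger_gap: 0.0006
```

```bash
python3 go.py
```

```text
t 5.07 pos [ 0.6258 -0.0422  0.0456] F [-6.54 -0.1  18.27] gap 0.0006 yawerr 0.018 tilt [ 0.001 -0.003 -1.   ]
c1 tool shift/30mm x,z [ 0.03 -0.23]
c2 tool shift/30mm x,z [-4.77 -0.14]
c3 tool shift/30mm x,z [0.12 4.44]
c4 tool shift/30mm x,z [-4.68  4.52]
f1 tool shift/30mm x,z [ 2.   -0.26]
f2 tool shift/30mm x,z [-6.73 -0.11]
f3 tool shift/30mm x,z [2.08 4.4 ]
f4 tool shift/30mm x,z [-6.65  4.56]
tip z 0.0376
```

Corner_1 dips: the tip went down to 37.6 mm at 3 N and then met the stop, a full 4.7 mm below the corner_3 level. Its tab is tab1. Lift and go over flap_1.

Call:
{"fn": "play_rows", "kwargs": {"increments": [0,0,0,0,-0.6,0,0,0,0,0,0,-0.6,0,0,0,0,0,0,-0.3,0,0,0,0,0,0.65,0,-0.1,0,0,0,0,0.65,0,-0.1,0,0,0,0,0.6,0,0,0,0,0,0,0,0,0,0,0,0,0,0,0,0,0]}}

```text
time: 5.73
eef_pos: [0.6492, 0.0121, 0.0927]
orientation: [-0.566, 0.568, 0.423, -0.422]
wrist_force: [-1.4, -0.2, -0.5]
finger_gap: 0.0005
```

```bash
python3 go.py|egrep 't |f1|tip'
```

```text
t 5.73 pos [0.6492 0.0121 0.0927] F [-1.38 -0.25 -0.54] gap 0.0005 yawerr 0.016 tilt [ 0.003 -0.002 -1.   ]
f1 tool shift/30mm x,z [ 0.04 -0.03]
tip z 0.0847
```

Call:
{"fn": "play_rows", "kwargs": {"increments": [0,0,0,0.04,0.3,-0.03,0,0,0,0,0,0.3,0,0,0,0,0,0,0.15,0,0,0,0,0,0,0.1,0,0,0,0,0,0,0.1,0,0]}}

```text
time: 6.15
eef_pos: [0.6497, 0.0108, 0.0608]
orientation: [-0.567, 0.569, 0.422, -0.421]
wrist_force: [1.3, 1.9, 4.0]
finger_gap: 0.0006
```

Call:
{"fn": "play_rows", "kwargs": {"increments": [0,0,0,0,0.07,0,0,0,0,0,0,0.07,0,0,0,0,0,0,0.07,0,0]}}

```text
time: 6.4
eef_pos: [0.65, 0.0106, 0.054]
orientation: [-0.567, 0.569, 0.422, -0.42]
wrist_force: [-0.7, 2.1, 2.9]
finger_gap: 0.0004
```

```bash
python3 go.py|egrep 't |f1|tip'
```

```text
t 6.4 pos [0.65   0.0106 0.054 ] F [-0.68  2.13  2.86] gap 0.0004 yawerr 0.013 tilt [ 0.003 -0.001 -1.   ]
f1 tool shift/30mm x,z [0.08 0.01]
tip z 0.046
```

Going down freely (4 N), 1 mm above flat. Press on to the stop.

Call:
{"fn": "play_rows", "kwargs": {"increments": [0,0,0,0,0.04,0,0,0,0,0,0,0.04,0,0]}}

```text
time: 6.57
eef_pos: [0.6502, 0.0107, 0.0529]
orientation: [-0.567, 0.569, 0.422, -0.42]
wrist_force: [-5.3, 0.3, 18.4]
finger_gap: 0.0008
```

Call:
{"fn": "play_rows", "kwargs": {"increments": [0,0,0,0,0.04,0,0,0,0,0,0,0.03,0,0]}}

```text
time: 6.73
eef_pos: [0.6501, 0.0107, 0.0531]
orientation: [-0.567, 0.569, 0.422, -0.421]
wrist_force: [-3.0, 1.0, 8.0]
finger_gap: 0.0004
```

Stopped at tip z of 45 mm, which is flat. One firmer press, then lift clear and back off for a look.

Call:
{"fn": "play_rows", "kwargs": {"increments": [0,0,0,0,0.05,0,0,0,0,0,0,0.05,0,0]}}

```text
time: 6.9
eef_pos: [0.6502, 0.0107, 0.053]
orientation: [-0.567, 0.569, 0.422, -0.421]
wrist_force: [-4.3, 1.8, 15.8]
finger_gap: 0.0005
```

Call:
{"fn": "play_rows", "kwargs": {"increments": [0,0,0,0,-0.6,0,0,0,0,0,0,-0.9,0,0,0,0,0,0,-0.9,0,0,0,0,0,0,-0.9,0,0,0,0,0,0,-0.9,0,0,0,0,0,0.8,-0.3,0.8,0,0,0,0,0.8,0,0.8,0,0,0,0,0.8,0,0.8,0,0,0,0,0.8,0,0.8,0,0,0,0,0.8,0,0.8,0,0,0,0,0.8,0,0.8,0,0,0,0,0.8,0,0.8,0,0,0,0,0.8,0,0.8,0,0,0,0,0,0,0,0,0,0,0,0,0,0,0]}}

```text
time: 8.15
eef_pos: [0.5144, 0.2535, 0.191]
orientation: [-0.566, 0.571, 0.419, -0.422]
wrist_force: [-0.8, -0.2, -0.5]
finger_gap: 0.0005
```

```bash
python3 go.py|egrep 't |tip'; python3 - <<'E'
from h import *
C=np.array([.5442,-.0907]); a=-.307; ex=np.array([np.cos(a),np.sin(a)]); ey=np.array([-ex[1],ex[0]])
f=grab('top'); g=np.load('top0.npy',allow_pickle=True).item()
vv,uu=np.mgrid[140:270,240:430]; px=np.c_[uu.ravel(),vv.ravel()]
for n,q in(('before',g),('after',f)):
    W=world(q,px); h=cv2.cvtColor(q['frame'],cv2.COLOR_RGB2HSV)[px[:,1],px[:,0]]
    b=(h[:,0]>105)&(h[:,0]<130)&(h[:,1]>150)
    X=(W[:,:2]-C)@ex; Y=(W[:,:2]-C)@ey
    for k,(i,j) in enumerate([(1,1),(1,-1),(-1,1),(-1,-1)],1):
        m=b&(abs(X*i-.07)<.02)&(abs(Y*j-.132)<.006); print(n,'flap',k,'z at press point',np.median(W[m,2]).round(4),m.sum())
s=grab('scene'); top=cv2.resize(f['frame'][130:300,220:440],None,fx=2,fy=2); sc=cv2.resize(s['frame'][140:300,240:460],None,fx=3,fy=3,interpolation=cv2.INTER_CUBIC)
cv2.imwrite('pics/s2.png',sc[:,:,::-1]); cv2.imwrite('pics/t2.png',top[:,:,::-1])
E
```

```text
t 8.15 pos [0.5144 0.2535 0.191 ] F [-0.81 -0.15 -0.46] gap 0.0005 yawerr 0.01 tilt [ 0.001 -0.009 -1.   ]
tip z 0.183
before flap 1 z at press point 0.0562 48
before flap 2 z at press point 0.0567 49
before flap 3 z at press point 0.0565 54
before flap 4 z at press point 0.0561 54
after flap 1 z at press point 0.045 48
after flap 2 z at press point 0.056 50
after flap 3 z at press point 0.0565 54
after flap 4 z at press point 0.0559 55
```

View pics/s2.png

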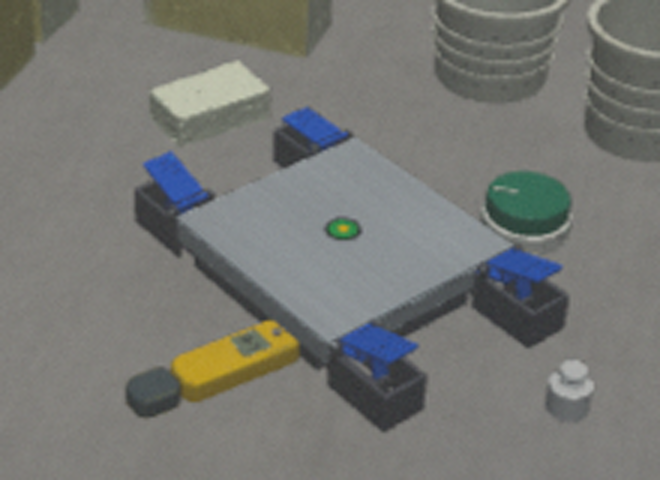

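The picture shows the far left tab (310,125) lying flat on its housing. The other three, at (175,180), (525,265) and (380,340), still stand up, and nothing around the stand has been moved. I'm handing in.

```bash
python3 -c "
from bench import robot
print(robot.close_job())"
```

```text
the job is handed in; nothing more can be done
None
```

The rocking corner is corner_1 (far left), and its tab, tab1, is now pressed flat. The job was handed in at about 8 s of robot time with the arm clear of everything.

- **Finding the corner:** corner_3 (near left) was firm, stopping at about the plate's height with 37 N. Corner_1 gave under about 3 N and met its stop with the tip at about 37.6 mm, the expected 4.7 mm dip. I did not press corners 2 and 4, because the full dip at corner_1 already settled it.
- **Pressing the tab:** tab1 went down under about 4 N and stopped firmly with the tip at 45 mm, which is the height given for flat.
- **Last checks:** camera depth puts the press point of tab1 at 45.0 mm, down from 56.2 mm. The other three tabs read 55.9 to 56.5 mm, within 0.7 mm of where they started. In the last picture those three stand up and the things around the stand look undisturbed. I checked those by eye only. No check failed or disagreed.

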